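Shut the gauge case before grinding

TASK

Grinding is about to start, so shut the steel gauge case. With a fingertip behind the lid, tip it forward past its balance and let it fall on its own, then catch it from inside on the back of the fingers while it is still well open, and lower it slowly and gently until it is shut, without letting it bang down. Do not pinch the lid, and leave everything else on the bench and in the case where it is.

Things in the scene. Friction and masses are not known exactly. Their poses are not given: they have to be found in the camera images.
- case: open-topped grey sheet-steel case, fixed to the bench, 120 deep (x) x 170 wide (y) x 90 tall, walls 4 thick; origin at the centre of its underside on the bench, x axis points from its front (the side nearer the robot) to its hinge side at the back, z up. At its two ends plates stand out 4, and a thin 20 foot ledge
- lid (a joint): lid angle, rad: 0 shut (level on the rim), pi/2 upright, 1.75 leaning back on its stop. Below pi/2 it falls shut by itself, above it falls back on its stop. A weak damper slows it: its speed is about 0.6 rad/s (0.5 to 0.7) times the cosine of the angle, so it takes about 3 s from 1.4 to 0.6 rad and still bangs on the rim if not caught. Pushing it takes a few newtons
- lid_hinge (a point): middle of the hinge line, at the back upper edge of the case: 60 along +x of the case frame from its centre, 90 above the bench; the hinge runs along the case's y
- lid_edge (a point): middle of the lid's free edge, on its inner face, 150 from the hinge. Shut, it lies 30 in front of the case's front wall and 90 above the bench: the lid overhangs the front by 30 along its whole width and can be carried from below there until fully shut. Axes: the lid's own, x from the free edge to the hinge, z out of its outer face
- lid_back (a point): middle of the lid's outer face, 75 from the hinge (the top when shut, the back when it stands open). The lid weighs 0.5 kg and is two steel sheets: the inner 150 x 166 x 3, and on it the grey outer one, 145 x 160 x 4 with low ribs, so it is 7 thick (8.5 at the ribs); axes as lid_edge
- pin_gauge: steel pin gauge, cylinder 28 dia x 50 tall, standing loose inside the case; origin under its foot
- step_block: dark steel block 50 x 40 x 30, loose inside the case; origin under its centre
- tube_offcut: square steel tube offcut 40 x 40 x 60 tall, standing beside the front of the case, on the +y side of the case frame; origin under its centre
- magnet_foot: turned steel foot with a stem, 50 dia base, 50 tall, beside the front of the case, on the -y side of the case frame; origin under its centre
- dye_bottle: small white bottle 44 dia x 90 tall standing beside the case on the -y side of the case frame; origin under its centre
- mould_a: open dark steel mould box 120 x 120 x 45, at the robot's left; origin under its centre
- mould_b: open dark steel mould box 120 x 120 x 45, at the robot's right; origin under its centre
- scratch_brush: wire brush lying on the table at the robot's right; origin under its middle

How it is judged:
By the outcome, as a careful person would: the job done as asked, in the order asked, and still so for the second after the job is handed in, with the robot touching nothing.
It also fails if it takes over 51 s, if anything falls off the work surface, if the arm or the gripper's body presses on something with over 40 N, if the wrist force passes 120 N, or if a joint passes its speed limit or range.

ROBOT

A 6-joint arm with a two-finger parallel gripper is mounted at the origin on the work surface. World frame = base frame: x ahead of the robot, y to its left, z up, the work surface at z = 0. Lengths are in m, angles in degrees, forces in N, time in s.
With the tool pointing down it reaches from about 0.275 to 0.75 m from the base axis. Payload 10.2 kg.
Tool frame: the origin (TCP) lies midway between the tips of the shut fingers; the grasp point (between the pads) lies tcp_to_grasp behind it (tcp_to_grasp is the distance from the TCP to the grasp point, in m); z points along the fingers, y is the line along which they close (so a half turn about z gives the same grasp; the last joint's range is limited). The gripper opens to 85 mm and grips with 20 to 120 N. Pads are 22 mm wide; open, the fingers measure 114 mm over their backs; the gripper's body (76 mm by 85 mm) begins 54 mm behind the grasp point. The pads swing forward as they close: fully open they stand 13 mm farther back than shut.
Start: joints at [56.184, 17.928, 85.812, -0, 76.261, -12.8], TCP at [0.188, 0.49, 0.231] pointing down, gripper open.
Joint ranges: [-168.41, 168.41], [-55.51, 124.54], [10.69, 146.95], [-70.63, 250.63], [1, 178], [-165.06, 165.06]. Speed limits (degrees/s): [136.94, 136.94, 172.46, 180, 180, 180].

INTERFACE

Orientations are given as a 3x3 rotation matrix whose columns are the frame's x, y, z axes.
In Python, from bench import get_obs, grab_frame, sign_off, tcp_to_grasp gives the robot as it stands.
- The arm moves only by the tool drive_tool, never from a script. Its argument "series" is text: rows parted by semicolons, each of 7 numbers parted by spaces: the shift along the tool's x, y, z in m, then the turn, a rotation vector about the tool's x, y, z in degrees, then the finger opening in m, from 0 to 0.0854. A call has 1 to 12 rows; each row is the pose to reach, as a shift and turn from the pose commanded when the call began, along the tool's axes at that moment; what a row does not reach only later rows make up. A row lasts 1/12 s, in which the tool goes at most 41.7 mm and 7.16 degrees, less where a joint would pass 70% of its speed; a pose out of reach is approached as far as the arm can. A call with a gripper value outside its range is refused whole. The fingers move at their own pace and stop on an object; "newtons" is the grip in N (left out, the last holds). Time passes only in rows, so rows that repeat a pose let the fingers close. It gives the time, the measured TCP pose, the force, the opening and the grip force at its end, in the units of the state.
- get_obs(): the state, without advancing time (a new reading comes with each control period).
- grab_frame(name): name is "side" or "top"; returns a dict with "pixels" (420x560x3 uint8, red, green, blue), "intrinsics" (3x3 intrinsics, pixels), "distortion" ([k1, k2, p1, p2, k3] as OpenCV has them; the pictures are not rectified), "R" (3x3) and "t" (3): a world point X has camera coordinates R X + t. Camera axes: x right, y down, z forward; pixel columns grow to the right and rows downward; lengths in m; the calibration is good to about 2 mm. A picture is of the moment at which its call begins. There is no depth.
- sign_off(): hands the job in; it is judged then, once.
The state is a dict: "clock": time; "joint_positions": joint angles; "qd": joint speeds; "effort": joint torques, N m; "tcp_pos": TCP position; "eef_rot": TCP orientation; "contact_force": force on the tool from outside, world axes, zero at the start; "ft_torque": the same for the moment, N m; "opening": finger opening in m; "grip_force": force on a finger pad.
Only numpy, scipy, OpenCV 4.12 (cv2) and the standard library are available. Lean on these libraries where they do the work, as an engineer would, in place of code of your own. Each camera call takes 0.05 s, during which the arm holds its last target. There are 200 camera calls.

## Working session

There is one attempt and no reset: what is moved stays moved. The work goes in short steps, Python scripts to look and compute and a tool call to move; the robot and the scene stay as the last step left them, time stands still between calls to the robot, and variables do not carry over. Pictures are saved under pics/ and viewed, at most 10 in all, crops included, and the job is handed in when it is done.

Besides the shell and the picture viewer there is one more tool, called after ">>>" in YAML: its name, and indented under it one key for each argument. drive_tool: Moves the arm, as the interface text tells. Its arguments: {"type":"object","properties":{"series":{"type":"string"},"newtons":{"type":"number"}},"required":["series"]}

```bash
ls; mkdir -p pics
python3 - <<'E'
from bench import *
import cv2,pickle
print(tcp_to_grasp); o=get_obs()
for k in o: print(k,o[k])
for n in("side","top"):
    f=grab_frame(n); pickle.dump(f,open(f"{n}0.pkl","wb")); cv2.imwrite(f"pics/{n}0.png",f["pixels"][:,:,::-1])
    print(n,f["intrinsics"],f["distortion"],f["R"],f["t"])
E
```

```text
pics
0.0187
clock 0.0
joint_positions [ 5.61832315e+01  1.79622720e+01  8.58542455e+01  1.69064796e-03
  7.62611412e+01 -1.28007999e+01]
qd [ 0.03298478  0.01839846 -0.04015842  0.1051717  -0.00196101  0.03973145]
effort [ 1.81959625e-03 -4.12274730e+01 -2.59742421e+01 -1.15153121e-04
  4.14130365e-03  5.86075930e-05]
tcp_pos [0.1881455  0.48985385 0.23070827]
eef_rot [[-9.33477863e-01  3.58634177e-01 -7.78145536e-04]
 [ 3.58634871e-01  9.33477261e-01 -1.11014188e-03]
 [ 3.28246343e-04 -1.31536300e-03 -9.99999081e-01]]
contact_force [ 0.40012222 -0.90221319  0.09305115]
ft_torque [-0.02961607  0.01079658 -0.04203571]
grip_force 0.0
opening 0.08512372406137914
side [[411.34637867   0.         279.63984679]
 [  0.         411.34637867 209.58705984]
 [  0.           0.           1.        ]] [-0.07698435  0.          0.          0.          0.        ] [[ 0.97714192 -0.21225117 -0.01196292]
 [-0.15263509 -0.6612927  -0.73443481]
 [ 0.14797366  0.719473   -0.67857379]] [-0.47182898  0.12115828  1.06584243]
top [[445.33386528   0.         282.19646621]
 [  0.         445.33386528 205.97984164]
 [  0.           0.           1.        ]] [0.01043074 0.         0.         0.         0.        ] [[ 0.03041061 -0.9994532   0.01298074]
 [-0.99888679 -0.03085678 -0.03567965]
 [ 0.03606068 -0.01188125 -0.99927897]] [-0.03466515  0.47200607  1.32793928]
```

View pics/side0.png

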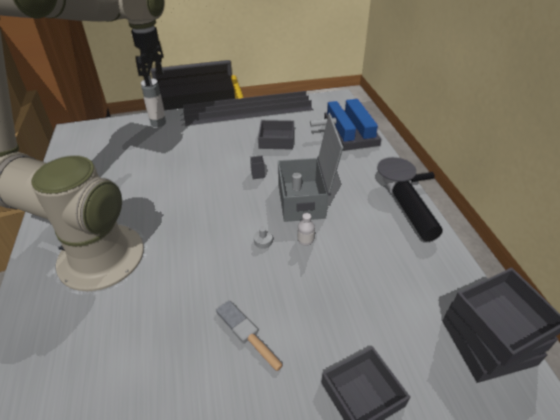

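View pics/top0.png

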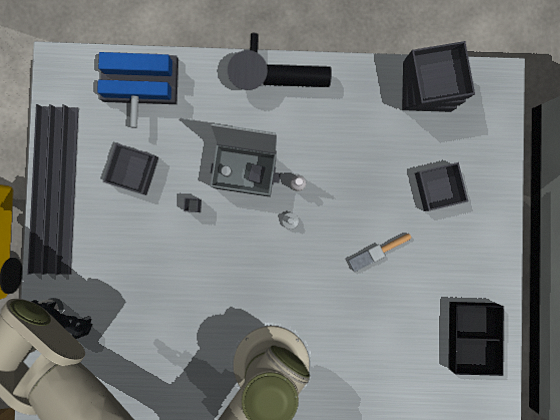

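The side view shows the case around (303,195), with its lid open up to about (328,125). In the top view the case is around (243,165), the tube at (190,204), the foot at (289,220) and the bottle at (298,183). I'll zoom in on both to pick corners.

Run:
```python
import cv2,numpy as np
t=cv2.imread('pics/top0.png')[110:235,170:320]; s=cv2.imread('pics/side0.png')[110:260,240:360]
a=cv2.resize(t,None,fx=2.9,fy=2.9,interpolation=cv2.INTER_CUBIC); b=cv2.resize(s,None,fx=2.9,fy=2.9,interpolation=cv2.INTER_CUBIC)
h=max(a.shape[0],b.shape[0]); c=np.zeros((h,a.shape[1]+b.shape[1],3),np.uint8)
c[:a.shape[0],:a.shape[1]]=a; c[:b.shape[0],a.shape[1]:]=b
c=np.clip(c*1.4,0,255).astype(np.uint8)
cv2.imwrite('pics/crop0.png',c); print(c.shape,a.shape)
```

```text
(435, 783, 3) (362, 435, 3)
```

View pics/crop0.png

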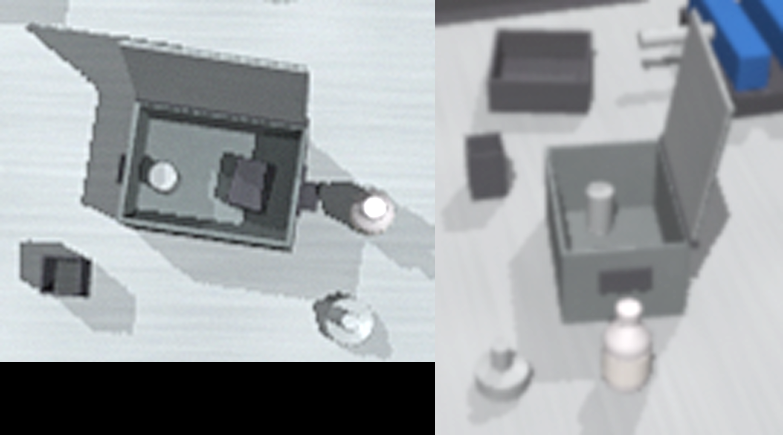

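The crop shows the top-view rim corners at about (123,222), (292,250), (303,123) and (136,102), and the lid's free edge from (122,43) to (309,67). In the side half, the near end of the lid edge is at (730,108) and the near front rim corner at (558,250).

```bash
cat > h.py <<'E'
import numpy as np,cv2,pickle
def ray(f,p):
    u=cv2.undistortPoints(np.array([[p]],float),f["intrinsics"],np.array(f["distortion"]))[0,0]
    R,t=np.array(f["R"]),np.array(f["t"]); return -R.T@t, R.T@np.array([u[0],u[1],1])
def onz(f,p,z):
    c,d=ray(f,p); return c+d*(z-c[2])/d[2]
def two(f,p,g,q):
    a,d=ray(f,p);b,e=ray(g,q)
    s=np.linalg.lstsq(np.c_[d,-e],b-a,rcond=None)[0]
    P,Q=a+s[0]*d,b+s[1]*e; return (P+Q)/2,np.linalg.norm(P-Q)
def proj(f,X):
    return cv2.projectPoints(np.array(X,float).reshape(-1,3),cv2.Rodrigues(np.array(f["R"]))[0],np.array(f["t"]),f["intrinsics"],np.array(f["distortion"]))[0].reshape(-1,2)
E
python3 - <<'E'
from h import *
np.set_printoptions(precision=4,suppress=True)
T=pickle.load(open('top0.pkl','rb'));S=pickle.load(open('side0.pkl','rb'))
tp=lambda u,v:(170+u/2.9-.33,110+v/2.9-.33); sp=lambda u,v:(240+(u-435)/2.9-.33,110+v/2.9-.33)
C=[onz(T,tp(*c),.09) for c in [(123,222),(292,250),(303,123),(136,102)]]
for i,c in enumerate(C): print(c,np.linalg.norm(c-C[(i+1)%4]))
cen=np.mean(C,0);print('cen',cen)
w=C[0]-C[1]+C[3]-C[2]; w/=np.linalg.norm(w); print('yaw(y axis)',np.degrees(np.arctan2(-w[0],w[1])))
print('lid near',two(T,tp(309,67),S,sp(730,108)),'far',two(T,tp(122,43),S,sp(693,12)))
print('rim FL',two(T,tp(123,222),S,sp(547,147)),'FR',two(T,tp(292,250),S,sp(558,250)))
print('pin top',onz(T,tp(163,176),.05),'block',onz(T,tp(250,183),.03),'tube',onz(T,tp(74,276),.06),'foot',onz(T,tp(352,318),.05),'bottle',onz(T,tp(374,207),.09))
# lower corners
for s in [sp(562,320),sp(685,312)]: print('side foot',onz(S,s,0))
E
```

```text
[0.5195 0.1799 0.09  ] 0.16632636260630082
[0.4974 0.015  0.09  ] 0.12455512869868247
[0.6217 0.0082 0.09  ] 0.1639551645923125
[0.637  0.1714 0.09  ] 0.11780662037593743
cen [0.5689 0.0936 0.09  ]
yaw(y axis) -6.491063303432123
lid near (array([0.6443, 0.0038, 0.2371]), np.float64(0.006011007026510023)) far (array([0.661 , 0.1651, 0.2369]), np.float64(0.003657393457101408))
rim FL (array([0.5191, 0.1795, 0.0927]), np.float64(0.0003369857972970363)) FR (array([0.4955, 0.0151, 0.0977]), np.float64(0.002972766432495128))
pin top [0.57   0.1474 0.05  ] block [0.5679 0.0609 0.03  ] tube [0.4665 0.2308 0.06  ] foot [ 0.4334 -0.0466  0.05  ] bottle [ 0.5418 -0.0635  0.09  ]
side foot [ 0.499   0.0237 -0.    ]
side foot [ 0.6184  0.0077 -0.    ]
```

>>> drive_tool:
  series: "-0.012 -0.001 -0.01 0 0 2 0; -0.036 -0.004 -0.03 0 0 5 0; -0.06 -0.007 -0.04 0 0 8 0; -0.085 -0.01 -0.05 0 0 11 0; -0.11 -0.013 -0.06 0 0 14 0; -0.14 -0.016 -0.07 0 0 18 0; -0.165 -0.019 -0.08 0 0 22 0; -0.19 -0.022 -0.08 0 0 26 0; -0.22 -0.026 -0.08 0 0 30 0; -0.25 -0.03 -0.08 0 0 34 0; -0.275 -0.032 -0.08 0 0 37 0; -0.29 -0.034 -0.08 0 0 38 0"
  newtons: 20

```text
clock: 1.1
tcp_pos: [0.4493, 0.3523, 0.3115]
eef_rot: [[-0.51, 0.86, 0.0], [0.86, 0.51, -0.0], [-0.001, -0.0, -1.0]]
contact_force: [-0.4, -0.4, -0.3]
opening: -0.0
grip_force: 0.0
```

```bash
cat >> h.py <<'E'
from scipy.spatial.transform import Rotation as Rn
psi=np.radians(-6.5); X=np.array([np.cos(psi),np.sin(psi),0]);Y=np.array([-X[1],X[0],0]);Z=np.array([0,0,1.])
CEN=np.array([.569,.0936,0])
def Rt(al):  # tool pitched al deg below level, along case x
    a=np.radians(al); z=np.cos(a)*X-np.sin(a)*Z; y=np.sin(a)*X+np.cos(a)*Z
    return np.c_[np.cross(y,z),y,z]
def case(x,y,z): return CEN+x*X+y*Y+z*Z
def rel(o,p,R):
    R0=np.array(o["eef_rot"]);return np.round(np.r_[R0.T@(p-o["tcp_pos"]),Rn.from_matrix(R0.T@R).as_rotvec(degrees=True)],4)
E
python3 - <<'E'
from bench import *; from h import *
o=get_obs(); print(o['clock'],o['joint_positions'],o['tcp_pos'],o['opening'],o['contact_force'])
print(rel(o,np.array([.70,.22,.31]),Rt(90))); print(np.round(o['eef_rot'],3))
E
```

```text
1.1 [ 2.63574043e+01  2.16345910e+01  6.88679381e+01 -2.91682925e-02
  8.94980241e+01 -4.28327967e+00] [0.44927253 0.35225264 0.31149647] -4.40919023972028e-05 [-0.4173472  -0.40363775 -0.3010655 ]
[-2.41600e-01  1.48300e-01  1.60000e-03  6.80000e-03  2.89000e-02
  3.71409e+01]
[[-0.51   0.86   0.   ]
 [ 0.86   0.51  -0.   ]
 [-0.001 -0.    -1.   ]]
```

>>> drive_tool:
  series: "-0.012 0.007 0 0 0 2 0; -0.036 0.022 0 0 0 5 0; -0.06 0.037 0 0 0 8 0; -0.085 0.052 0 0 0 12 0; -0.11 0.067 0 0 0 16 0; -0.135 0.083 0 0 0 20 0; -0.16 0.098 0 0 0 24 0; -0.185 0.114 0 0 0 28 0; -0.205 0.126 0 0 0 32 0; -0.222 0.136 0 0 0 35 0; -0.235 0.144 0 0 0 37 0; -0.2416 0.1483 0 0 0 37.2 0"

```text
clock: 2.1
tcp_pos: [0.6994, 0.2224, 0.3106]
eef_rot: [[0.112, 0.994, -0.001], [0.994, -0.112, -0.0], [-0.0, -0.001, -1.0]]
contact_force: [-0.1, -0.8, -0.2]
opening: -0.0002
grip_force: 0.0
```

Run:
```python
from bench import *; from h import *
o=get_obs(); print(o['clock'],o['joint_positions'],o['tcp_pos'],o['opening'],o['contact_force'])
print('over',rel(o,case(.125,0,.30),Rt(90)))
P=case(.087+.0085,0,.2);print('lid back at z=.2 approx',P)
from scipy.optimize import least_squares
D=[([17.962,85.854,76.261],np.hypot(.18815,.48985),.2307),([21.6346,68.868,89.498],np.hypot(.44927,.35225),.3115),(list(o['joint_positions'][[1,2,4]]),np.hypot(*o['tcp_pos'][:2]),o['tcp_pos'][2])]
def fk(p,q):
    a1,d1,L2,L3,Lt=p;a=np.radians(np.cumsum(q))
    return a1+L2*np.sin(a[0])+L3*np.sin(a[1])+Lt*np.sin(a[2]), d1+L2*np.cos(a[0])+L3*np.cos(a[1])+Lt*np.cos(a[2])
def res(p):
    e=[]
    for q,r,z in D:
        f=fk(p,q); e+= [f[0]-np.sqrt(r*r-.116**2),f[1]-z]
    return e
s=least_squares(res,[0,.3,.4,.4,.25]);print(s.x,s.fun, np.linalg.svd(s.jac)[1])
```

```text
2.1 [ 8.52260820e+00  4.94280669e+01  2.35366194e+01 -8.60168916e-03
  1.07087835e+02  1.49373945e+01] [0.69940295 0.22237017 0.31062481] -0.00016066627638473683 [-0.06113042 -0.7936729  -0.20078956]
over [-0.1427  0.0098  0.0107 -0.0486  0.0215  0.0827]
lid back at z=.2 approx [0.66388611 0.08278909 0.2       ]
[-0.03847346  4.28142252  0.47808583  0.42157174  4.40690687] [ 0.00065464 -0.00206914  0.00031143  0.00372426 -0.00096607 -0.00165513] [2.97808759e+00 2.42980218e+00 4.44197394e-01 1.72464064e-01
 6.79030426e-04]
```

>>> drive_tool:
  series: "-0.007 0 0 -1 0 0 0; -0.02 0.001 0 -3 0 0 0; -0.036 0.002 0 -6 0 0 0; -0.052 0.003 0 -9 0 0 0; -0.068 0.004 0 -12 0 0 0; -0.084 0.005 0 -15 0 0 0; -0.1 0.006 0 -18 0 0 0; -0.116 0.007 0 -21 0 0 0; -0.132 0.008 0 -23 0 0 0; -0.148 0.009 0 -24 0 0 0; -0.16 0.01 0 -25 0 0 0; -0.168 0.01 0 -25 0 0 0"

```text
clock: 3.1
tcp_pos: [0.6896, 0.0546, 0.3117]
eef_rot: [[0.109, 0.901, 0.42], [0.994, -0.099, -0.046], [0.0, 0.423, -0.906]]
contact_force: [-0.1, -0.1, -0.2]
opening: -0.0004
grip_force: 0.0
```

```bash
cat > fit.py <<'E'
from bench import *; from h import *
from scipy.optimize import least_squares
o=get_obs(); print(o['clock'],o['joint_positions'],o['tcp_pos'],o['contact_force'])
D=[([56.1832,17.962,85.854,0,76.261],[.18815,.48985,.2307]),([26.357,21.6346,68.868,0,89.498],[.44927,.35225,.3115]),([8.5226,49.428,23.5366,0,107.0878],[.6994,.22237,.31062]),(o['joint_positions'][:5],o['tcp_pos'])]
def fk(p,q):
    d1,L2,L3,Lt,b=p;q=np.radians(q);a,c=q[1],q[1]+q[2]
    R=Rn.from_euler('Z',q[0])*Rn.from_euler('Y',c)*Rn.from_euler('Z',q[3])*Rn.from_euler('Y',q[4])
    t=R.apply([0,0,Lt])
    return Rn.from_euler('Z',q[0]).apply([L2*np.sin(a)+L3*np.sin(c),b,d1+L2*np.cos(a)+L3*np.cos(c)])+t, R.as_matrix()[:,2]
s=least_squares(lambda p:np.concatenate([fk(p,q)[0]-np.array(x) for q,x in D]),[.175,.478,.42,.3,.116])
print(s.x,abs(s.fun).max(),fk(s.x,o['joint_positions'][:5])[1],o['eef_rot'][:,2])
P=s.x
def ik(p,z,q0):
    lo=np.radians([-168,-55.5,10.7,-70,1]);hi=np.radians([168,124,146.9,250,178])
    r=least_squares(lambda q:np.concatenate([10*(fk(P,np.degrees(q))[0]-p),fk(P,np.degrees(q))[1]-z]),np.clip(np.radians(q0),lo+.01,hi-.01),bounds=(lo,hi));return np.degrees(r.x),abs(r.fun).max()
E
python3 - <<'E'
from fit import *
np.set_printoptions(precision=3,suppress=True)
def hand(th,al,l,y):  # TCP: lid edge at angle th touches upper finger back, l from tip
    th=np.radians(th); e=case(.06-.15*np.cos(th),y,.09+.15*np.sin(th)); R=Rt(al)
    return e-R[:,1]*.0145+R[:,2]*l,R
print('down',rel(o,case(.125,-.025,.205),Rt(90)))
for y in(-.025,-.04):
 for th,al in[(55,65),(30,60),(0,65),(0,60),(0,55)]:
  p,R=hand(th,al,.02,y); print(y,th,al,p,*ik(p,R[:,2],[0,10,120,0,20]))
E
```

```text
3.1 [-4.94260452 24.11207082 68.76465122 -0.62636942 62.10559041  1.48360838] [0.68957943 0.05462383 0.3116713 ] [-0.08145559 -0.09329047 -0.21039446]
[0.14371209 0.45461342 0.39132494 0.24939091 0.11624528] 0.0067594128855926194 [ 0.42049568 -0.04606207 -0.90612453] [ 0.42049568 -0.04606207 -0.90612453]
down [ 0.    -0.044  0.097 25.025 -0.055  0.24 ]
-0.025 55 65 [0.536 0.072 0.189] [ -4.3     9.451 107.525  -1.508  38.05 ] 1.7474099944791988e-10
-0.025 30 60 [0.494 0.077 0.14 ] [ -3.93    6.714 120.892  -3.365  22.453] 1.6653345369377348e-15
-0.025 0 65 [0.472 0.079 0.066] [ -3.909  13.08  125.791  -3.929  16.187] 5.551115123125783e-16
-0.025 0 60 [0.474 0.079 0.065] [ -3.78   12.626 128.796  -9.013   8.712] 5.7245874707234634e-15
-0.025 0 55 [0.476 0.079 0.065] [ -3.645  12.597 131.705 -65.909   1.793] 6.987223022392186e-10
-0.04 55 65 [0.534 0.057 0.189] [ -6.341   8.926 108.159  -0.11   37.915] 2.220446049250313e-15
-0.04 30 60 [0.492 0.062 0.14 ] [ -6.313   6.108 121.598  -0.246  22.295] 4.9960036108132044e-15
-0.04 0 65 [0.47  0.065 0.066] [ -6.312  12.544 126.538  -0.29   15.918] 7.904094045940724e-14
-0.04 0 60 [0.473 0.064 0.065] [ -6.302  12.07  129.574  -0.68    8.356] 7.108896804552955e-14
-0.04 0 55 [0.475 0.064 0.065] [ -6.231  12.029 132.299 -13.248   1.   ] 0.004425695457203616
```

>>> drive_tool:
  series: "-0.003 0 0 4 0 0 0; -0.006 0 0 9 0 0 0; -0.01 0 0 14 0 0 0; -0.013 -0.003 0.006 19 0 0 0; -0.015 -0.007 0.016 23 0 0 0; -0.015 -0.014 0.03 25 0 0 0; -0.015 -0.022 0.048 25 0 0 0; -0.015 -0.03 0.066 25 0 0 0; -0.015 -0.037 0.082 25 0 0 0; -0.015 -0.043 0.094 25 0 0 0; -0.015 -0.046 0.1015 25 0 0 0; -0.015 -0.046 0.1015 25 0 0 0"

```text
clock: 4.1
tcp_pos: [0.6889, 0.0409, 0.1976]
eef_rot: [[0.108, 0.994, -0.004], [0.994, -0.108, 0.001], [0.0, -0.004, -1.0]]
contact_force: [0.9, 0.5, -0.5]
opening: 0.0
grip_force: 0.0
```

Run:
```python
from bench import *; from h import *
o=get_obs(); print(o['clock'],o['tcp_pos'],o['contact_force'],np.round(o['eef_rot'],3)); d=o['tcp_pos']-CEN; print('case',d@X,d@Y,d@Z)
a=[]
for n,(r,c) in {"side":((90,230),(250,370)),"top":((110,230),(170,310))}.items():
    f=grab_frame(n); pickle.dump(f,open(n+'1.pkl','wb')); a.append(cv2.resize(f["pixels"][r[0]:r[1],c[0]:c[1],::-1],None,fx=2.9,fy=2.9,interpolation=cv2.INTER_CUBIC))
h=max(x.shape[0] for x in a); a=[np.pad(x,((0,h-x.shape[0]),(0,0),(0,0))) for x in a]
cv2.imwrite('pics/p1.png',np.hstack(a))
```

```text
4.1 [0.6888504  0.04085389 0.19758358] [ 0.87576783  0.5065164  -0.5228419 ] [[ 0.108  0.994 -0.004]
 [ 0.994 -0.108  0.001]
 [ 0.    -0.004 -1.   ]]
case 0.12505101475254665 -0.03883959621447274 0.1975835783788608
```

View pics/p1.png

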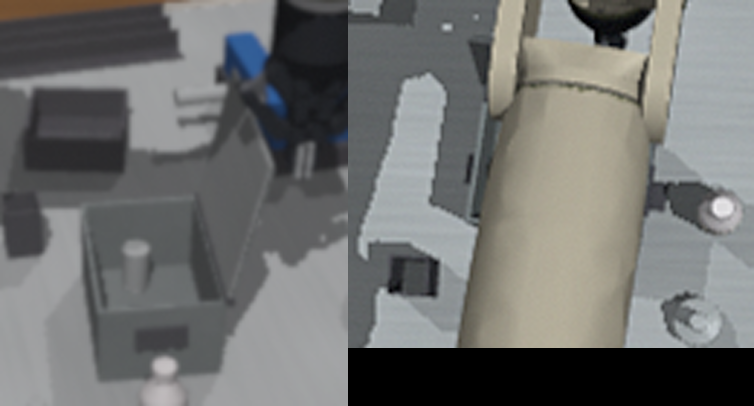

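Side view: the fingertips at about (305,175) stand behind the lid at about (265,160), with a clear gap. Next is the push.

>>> drive_tool:
  series: "0 -0.003 0 0 0 0 0; 0 -0.006 0 0 0 0 0; 0 -0.009 0 0 0 0 0; 0 -0.012 0 0 0 0 0; 0 -0.015 0 0 0 0 0; 0 -0.018 0 0 0 0 0; 0 -0.021 0 0 0 0 0; 0 -0.024 0 0 0 0 0; 0 -0.027 0 0 0 0 0; 0 -0.03 0 0 0 0 0; 0 -0.033 0 0 0 0 0; 0 -0.036 0 0 0 0 0"

```text
clock: 5.2
tcp_pos: [0.6538, 0.0443, 0.2003]
eef_rot: [[0.108, 0.994, 0.001], [0.994, -0.108, -0.0], [0.0, 0.001, -1.0]]
contact_force: [1.8, 0.4, 4.3]
opening: 0.0001
grip_force: 2.0
```

```bash
cat > lid.py <<'E'
from bench import *; from h import *
def show(name):
    o=get_obs(); d=o['tcp_pos']-CEN; print(o['clock'],'case',np.round([d@X,d@Y,d@Z],4),o['contact_force'])
    f=grab_frame("side"); pickle.dump(f,open(name+'.pkl','wb'))
    im=cv2.resize(f["pixels"][60:230,240:380,::-1],None,fx=3.5,fy=3.5,interpolation=cv2.INTER_CUBIC)
    for th in(1.75,1.5,1.3,1.1,.9,.7,.5,.3,.15,0):
        E=[case(.06-.15*np.cos(th),y,.09+.15*np.sin(th)) for y in(-.083,)]
        for p in proj(f,E): cv2.circle(im,tuple(int(round(v)) for v in ((p[0]-240+.5)*3.5,(p[1]-60+.5)*3.5)),2,(0,0,255),-1)
    cv2.imwrite('pics/'+name+'.png',im)
E
python3 -c "
from lid import *
show('l2')"
```

```text
5.2 case [ 0.0898 -0.0394  0.2003] [1.84872716 0.37058043 4.31676709]
```

View pics/l2.png

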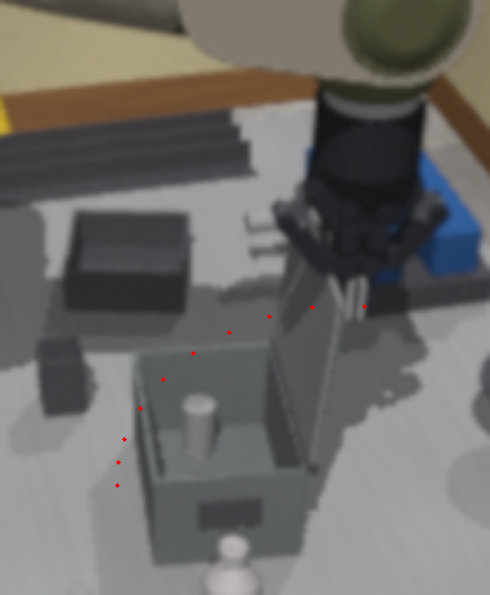

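Side view: the lid is near upright, with its near top corner at about (340,288) between the 1.75 and 1.5 rad marks, and the fingertips are against its back. I'll finish the push, then back off and rise.

>>> drive_tool:
  series: "0 -0.0035 0 0 0 0 0; 0 -0.007 0 0 0 0 0; 0 -0.0105 0 0 0 0 0; 0 -0.014 0 0 0 0 0; 0 -0.0175 0 0 0 0 0; 0 -0.021 0 0 0 0 0; 0 -0.024 0 0 0 0 0; 0 -0.018 0 0 0 0 0; 0 -0.016 -0.018 0 0 0 0; 0 -0.016 -0.042 0 0 0 0; 0 -0.018 -0.065 0 0 0 0; 0 -0.03 -0.075 0 0 0 0"

```text
clock: 6.25
tcp_pos: [0.6253, 0.0472, 0.2769]
eef_rot: [[0.109, 0.994, 0.003], [0.994, -0.109, -0.0], [-0.0, 0.003, -1.0]]
contact_force: [-0.6, -0.1, 0.3]
opening: 0.0002
grip_force: 0.0
```

```bash
python3 -c "
from lid import *
show('l3')"
```

```text
6.25 case [ 0.0612 -0.0398  0.2769] [-0.58245644 -0.05194274  0.26144002]
```

View pics/l3.png

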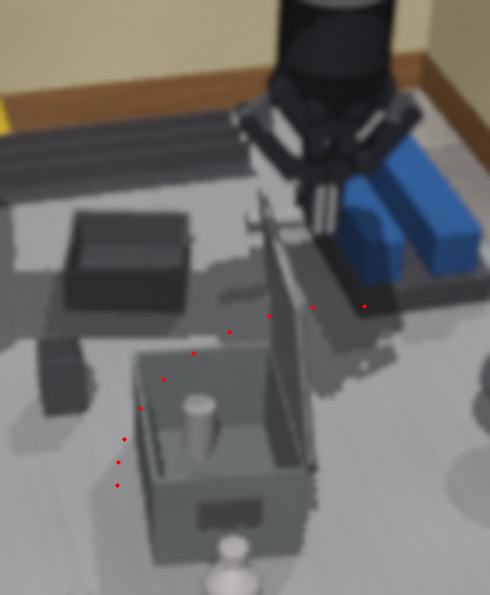

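The lid's near corner is at about (297,300), roughly 1.43 rad, past balance and falling freely. Next I swing the hand over to the catch position.

>>> drive_tool:
  series: "0 -0.021 0 -3 0 0 0; 0 -0.056 0 -8 0 0 0; 0 -0.094 0.002 -14 0 0 0; 0 -0.129 0.007 -20 0 0 0; 0 -0.146 0.027 -25 0 0 0; 0 -0.146 0.057 -28 0 0 0; 0 -0.136 0.077 -28 0 0 0; 0 -0.121 0.087 -28 0 0 0; 0 -0.106 0.091 -28 0 0 0; 0 -0.095 0.093 -28 0 0 0; 0 -0.088 0.093 -28 0 0 0; 0 -0.088 0.093 -28 0 0 0"

```text
clock: 7.3
tcp_pos: [0.5373, 0.0569, 0.1812]
eef_rot: [[0.109, 0.878, 0.466], [0.994, -0.096, -0.051], [-0.0, 0.468, -0.884]]
contact_force: [0.1, 0.3, -0.1]
opening: -0.0001
grip_force: 0.0
```

```bash
python3 -c "
from lid import *
show('l4')
o=get_obs();print(o['eef_rot'],o['joint_positions'])"
```

```text
7.3 case [-0.0273 -0.0401  0.1812] [ 0.14437581  0.29952198 -0.09191685]
[[ 1.08352668e-01  8.78336481e-01  4.65601466e-01]
 [ 9.94112518e-01 -9.57345838e-02 -5.07463314e-02]
 [ 1.80842232e-06  4.68358746e-01 -8.83538389e-01]] [ -6.42264787  10.25819299 108.64818304   0.17334868  33.16608027
  -0.32378655]
```

View pics/l4.png

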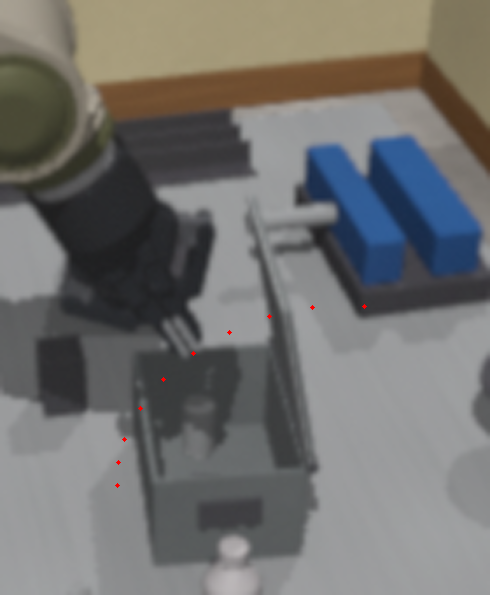

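The hand is waiting inside at about (185,345). The lid is at about 1.36 rad and falling on its own, so I wait for it.

>>> drive_tool:
  series: "0 0 0 0 0 0 0; 0 0 0 0 0 0 0; 0 0 0 0 0 0 0; 0 0 0 0 0 0 0; 0 0 0 0 0 0 0; 0 0 0 0 0 0 0; 0 0 0 0 0 0 0; 0 0 0 0 0 0 0; 0 0 0 0 0 0 0; 0 0 0 0 0 0 0; 0 0 0 0 0 0 0; 0 0 0 0 0 0 0"

```text
clock: 8.35
tcp_pos: [0.5365, 0.0571, 0.1819]
eef_rot: [[0.108, 0.878, 0.467], [0.994, -0.096, -0.051], [0.0, 0.469, -0.883]]
contact_force: [-0.1, -0.4, -0.9]
opening: -0.0003
grip_force: 0.0
```

>>> drive_tool:
  series: "0 0 0 0 0 0 0; 0 0 0 0 0 0 0; 0 0 0 0 0 0 0; 0 0 0 0 0 0 0; 0 0 0 0 0 0 0; 0 0 0 0 0 0 0; 0 0 0 0 0 0 0; 0 0 0 0 0 0 0; 0 0 0 0 0 0 0; 0 0 0 0 0 0 0; 0 0 0 0 0 0 0; 0 0 0 0 0 0 0"

```text
clock: 9.35
tcp_pos: [0.5365, 0.0571, 0.1818]
eef_rot: [[0.108, 0.878, 0.467], [0.994, -0.096, -0.051], [0.0, 0.469, -0.883]]
contact_force: [0.1, 1.0, 0.2]
opening: -0.0
grip_force: 0.0
```

```bash
python3 -c "
from lid import *
show('l5')"
```

```text
9.35 case [-0.0281 -0.0399  0.1818] [0.08025496 0.96552265 0.22256288]
```

View pics/l5.png

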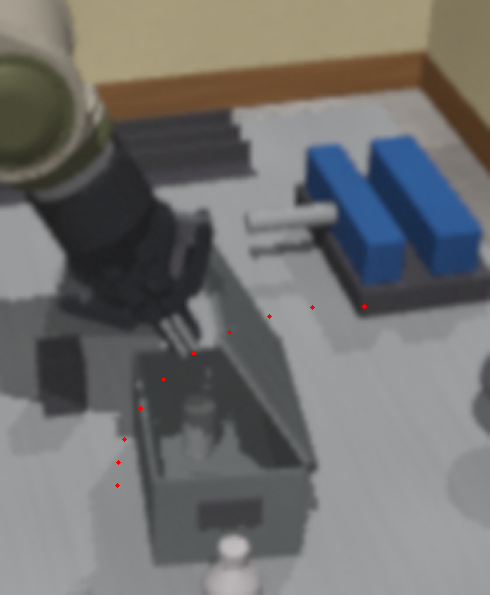

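The lid's near corner is at about (224,336), roughly 1.08 rad, and has almost reached the finger backs. I'll hold about 0.7 s more.

>>> drive_tool:
  series: "0 0 0 0 0 0 0; 0 0 0 0 0 0 0; 0 0 0 0 0 0 0; 0 0 0 0 0 0 0; 0 0 0 0 0 0 0; 0 0 0 0 0 0 0; 0 0 0 0 0 0 0; 0 0 0 0 0 0 0"

```text
clock: 10.07
tcp_pos: [0.5365, 0.0571, 0.1818]
eef_rot: [[0.108, 0.878, 0.466], [0.994, -0.096, -0.051], [0.0, 0.469, -0.883]]
contact_force: [-1.5, 0.1, -0.3]
opening: -0.0
grip_force: 0.7
```

```bash
python3 -c "
from lid import *
show('l6')
R0=Rt(62.1);R0
# lowering path: keep finger contact at l; print shift in tool axes for const alpha 62
def hand(th,l=.025,al=62.1):
    e=np.array([.06-.15*np.cos(th),.09+.15*np.sin(th)]);a=np.radians(al)
    y=np.array([np.sin(a),np.cos(a)]);z=np.array([np.cos(a),-np.sin(a)]);return e-.0145*y+l*z,y,z
p0,y,z=hand(.96)
for th in np.arange(.96,-.03,-.06):
    p=hand(th,.025-.005*(.96-th))[0]; print(round(th,2),np.round(p,4),'rel',np.round([(p-p0)@y,(p-p0)@z],4))
"
```

```text
10.0667 case [-0.0282 -0.0399  0.1818] [-1.52312351  0.14005698 -0.28712494]
0.96 [-0.0271  0.184 ] rel [0. 0.]
0.9 [-0.0345  0.1789] rel [-0.0089  0.0011]
0.84 [-0.0415  0.1733] rel [-0.0177  0.0027]
0.78 [-0.0482  0.1674] rel [-0.0263  0.0048]
0.72 [-0.0544  0.1611] rel [-0.0349  0.0075]
0.66 [-0.0603  0.1544] rel [-0.0432  0.0106]
0.6 [-0.0658  0.1474] rel [-0.0512  0.0143]
0.54 [-0.0708  0.1401] rel [-0.0591  0.0184]
0.48 [-0.0753  0.1325] rel [-0.0666  0.023 ]
0.42 [-0.0793  0.1247] rel [-0.0739  0.028 ]
0.36 [-0.0829  0.1166] rel [-0.0808  0.0335]
0.3 [-0.086   0.1084] rel [-0.0874  0.0393]
0.24 [-0.0885  0.1   ] rel [-0.0936  0.0456]
0.18 [-0.0905  0.0914] rel [-0.0993  0.0522]
0.12 [-0.092   0.0828] rel [-0.1047  0.0591]
0.06 [-0.093   0.0741] rel [-0.1096  0.0663]
-0.0 [-0.0934  0.0654] rel [-0.114   0.0739]
```

Contact is felt: −1.5 N in x and a finger load of 0.7 N. I'll lower slowly along the lid edge's arc at about 0.12 rad/s.

>>> drive_tool:
  series: "0 -0.0015 0.0002 0 0 0 0; 0 -0.003 0.0004 0 0 0 0; 0 -0.0044 0.0006 0 0 0 0; 0 -0.0059 0.0008 0 0 0 0; 0 -0.0074 0.001 0 0 0 0; 0 -0.0089 0.0011 0 0 0 0; 0 -0.0104 0.0014 0 0 0 0; 0 -0.0118 0.0016 0 0 0 0; 0 -0.0133 0.0019 0 0 0 0; 0 -0.0148 0.0022 0 0 0 0; 0 -0.0162 0.0024 0 0 0 0; 0 -0.0177 0.0027 0 0 0 0"

```text
clock: 11.12
tcp_pos: [0.5222, 0.0587, 0.1711]
eef_rot: [[0.108, 0.878, 0.467], [0.994, -0.096, -0.051], [-0.0, 0.469, -0.883]]
contact_force: [-0.9, -0.6, -1.9]
opening: 0.0001
grip_force: 0.5
```

```bash
python3 -c "
from lid import *
show('l7')"
```

```text
11.1167 case [-0.0426 -0.04    0.1711] [-0.8580073  -0.56015456 -1.85065475]
```

View pics/l7.png

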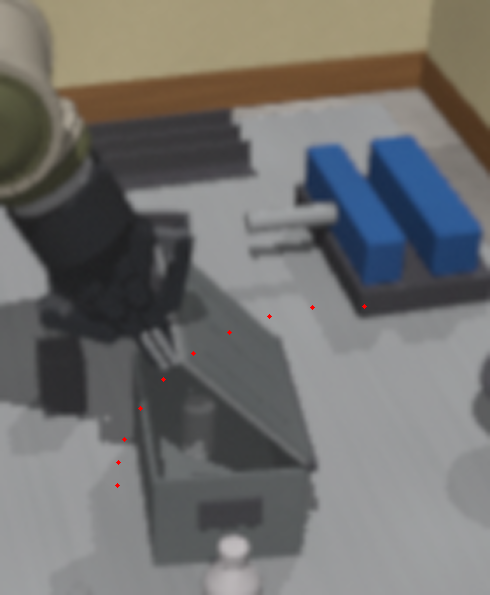

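The lid's near corner is at about (182,362), 0.84 rad as planned, resting on the finger backs. I continue lowering.

>>> drive_tool:
  series: "0 -0.0014 0.0003 0 0 0 0; 0 -0.0029 0.0007 0 0 0 0; 0 -0.0043 0.001 0 0 0 0; 0 -0.0058 0.0014 0 0 0 0; 0 -0.0072 0.0018 0 0 0 0; 0 -0.0086 0.0021 0 0 0 0; 0 -0.0101 0.0026 0 0 0 0; 0 -0.0115 0.003 0 0 0 0; 0 -0.0129 0.0035 0 0 0 0; 0 -0.0144 0.0039 0 0 0 0; 0 -0.0158 0.0044 0 0 0 0; 0 -0.0172 0.0048 0 0 0 0"

```text
clock: 12.17
tcp_pos: [0.5093, 0.0601, 0.1587]
eef_rot: [[0.108, 0.878, 0.467], [0.994, -0.096, -0.051], [-0.0, 0.469, -0.883]]
contact_force: [-1.1, -0.0, -1.7]
opening: -0.0
grip_force: 0.5
```

>>> drive_tool:
  series: "0 -0.0014 0.0005 0 0 0 0; 0 -0.0028 0.001 0 0 0 0; 0 -0.0042 0.0015 0 0 0 0; 0 -0.0055 0.0021 0 0 0 0; 0 -0.0069 0.0026 0 0 0 0; 0 -0.0083 0.0031 0 0 0 0; 0 -0.0096 0.0037 0 0 0 0; 0 -0.011 0.0043 0 0 0 0; 0 -0.0123 0.0049 0 0 0 0; 0 -0.0136 0.0056 0 0 0 0; 0 -0.015 0.0062 0 0 0 0; 0 -0.0163 0.0068 0 0 0 0"

```text
clock: 13.17
tcp_pos: [0.4982, 0.0613, 0.1451]
eef_rot: [[0.108, 0.878, 0.467], [0.994, -0.096, -0.051], [0.0, 0.469, -0.883]]
contact_force: [-0.8, 0.9, -1.9]
opening: 0.0
grip_force: 0.6
```

>>> drive_tool:
  series: "0 -0.0013 0.0007 0 0 0 0; 0 -0.0026 0.0014 0 0 0 0; 0 -0.0039 0.002 0 0 0 0; 0 -0.0053 0.0027 0 0 0 0; 0 -0.0066 0.0034 0 0 0 0; 0 -0.0079 0.0041 0 0 0 0; 0 -0.0091 0.0049 0 0 0 0; 0 -0.0104 0.0056 0 0 0 0; 0 -0.0116 0.0064 0 0 0 0; 0 -0.0129 0.0072 0 0 0 0; 0 -0.0141 0.0079 0 0 0 0; 0 -0.0154 0.0087 0 0 0 0"

```text
clock: 14.17
tcp_pos: [0.4888, 0.0623, 0.1302]
eef_rot: [[0.108, 0.878, 0.467], [0.994, -0.096, -0.051], [-0.0, 0.47, -0.883]]
contact_force: [-0.5, -0.1, -1.1]
opening: 0.0002
grip_force: 0.7
```

```bash
python3 -c "
from lid import *
show('l8')
print(get_obs()['joint_positions'])"
```

```text
14.1667 case [-0.0762 -0.0402  0.1302] [-0.50888531 -0.11807291 -1.11592174]
[ -6.44723043   9.53094019 119.13193263   0.2700822   23.37482127
  -0.45423983]
```

View pics/l8.png

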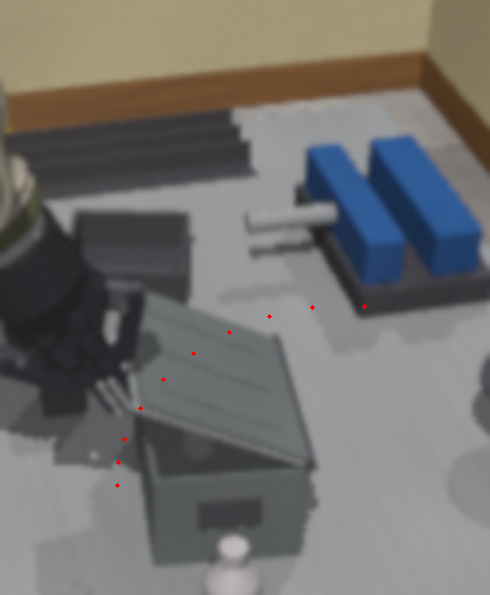

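The lid is at about 0.49 rad (near corner at about (140,410)), still riding on the fingers. I continue to near shut.

>>> drive_tool:
  series: "0 -0.0012 0.0008 0 0 0 0; 0 -0.0024 0.0017 0 0 0 0; 0 -0.0037 0.0025 0 0 0 0; 0 -0.0049 0.0033 0 0 0 0; 0 -0.0061 0.0042 0 0 0 0; 0 -0.0073 0.005 0 0 0 0; 0 -0.0085 0.0059 0 0 0 0; 0 -0.0096 0.0068 0 0 0 0; 0 -0.0108 0.0077 0 0 0 0; 0 -0.0119 0.0087 0 0 0 0; 0 -0.0131 0.0096 0 0 0 0; 0 -0.0142 0.0105 0 0 0 0"

```text
clock: 15.22
tcp_pos: [0.4812, 0.0631, 0.1142]
eef_rot: [[0.108, 0.878, 0.467], [0.994, -0.096, -0.051], [-0.0, 0.469, -0.883]]
contact_force: [-0.4, 0.9, -2.0]
opening: -0.0001
grip_force: 0.7
```

>>> drive_tool:
  series: "0 -0.0011 0.001 0 0 0 0; 0 -0.0022 0.0019 0 0 0 0; 0 -0.0033 0.0029 0 0 0 0; 0 -0.0044 0.0039 0 0 0 0; 0 -0.0055 0.0048 0 0 0 0; 0 -0.0066 0.0058 0 0 0 0; 0 -0.0076 0.0068 0 0 0 0; 0 -0.0087 0.0079 0 0 0 0; 0 -0.0097 0.0089 0 0 0 0; 0 -0.0107 0.01 0 0 0 0; 0 -0.0118 0.011 0 0 0 0; 0 -0.0128 0.0121 0 0 0 0"

```text
clock: 16.22
tcp_pos: [0.4756, 0.0637, 0.0975]
eef_rot: [[0.108, 0.878, 0.467], [0.994, -0.096, -0.051], [-0.0, 0.469, -0.883]]
contact_force: [-0.7, 0.3, -1.3]
opening: 0.0001
grip_force: 0.8
```

>>> drive_tool:
  series: "0 -0.0009 0.0011 0 0 0 0; 0 -0.0019 0.0022 0 0 0 0; 0 -0.0028 0.0033 0 0 0 0; 0 -0.0038 0.0044 0 0 0 0; 0 -0.0047 0.0055 0 0 0 0; 0 -0.0057 0.0066 0 0 0 0; 0 -0.0066 0.0077 0 0 0 0; 0 -0.0075 0.0089 0 0 0 0; 0 -0.0084 0.01 0 0 0 0; 0 -0.0093 0.0112 0 0 0 0; 0 -0.0102 0.0123 0 0 0 0; 0 -0.0111 0.0135 0 0 0 0"

```text
clock: 17.22
tcp_pos: [0.4722, 0.0641, 0.0804]
eef_rot: [[0.108, 0.878, 0.467], [0.994, -0.096, -0.051], [0.0, 0.47, -0.883]]
contact_force: [-0.4, -0.0, -2.5]
opening: -0.0
grip_force: 0.8
```

```bash
python3 -c "
from lid import *
show('l9')
print(get_obs()['joint_positions'])"
```

```text
17.2167 case [-0.0928 -0.0403  0.0804] [-4.38024689e-01 -8.79267618e-04 -2.46779954e+00]
[ -6.46088588  13.89737602 124.16711953   0.47059924  13.97134213
  -0.66935648]
```

>>> drive_tool:
  series: "0 -0.0004 0.0006 0 0 0 0; 0 -0.0008 0.0012 0 0 0 0; 0 -0.0012 0.0018 0 0 0 0; 0 -0.0016 0.0024 0 0 0 0; 0 -0.002 0.003 0 0 0 0; 0 -0.0024 0.0036 0 0 0 0; 0 -0.0028 0.0042 0 0 0 0; 0 -0.0032 0.0048 0 0 0 0; 0 -0.0036 0.0054 0 0 0 0; 0 -0.004 0.006 0 0 0 0; 0 -0.0044 0.0066 0 0 0 0; 0 -0.0048 0.0073 0 0 0 0"

```text
clock: 18.27
tcp_pos: [0.4715, 0.0642, 0.0718]
eef_rot: [[0.108, 0.878, 0.467], [0.994, -0.096, -0.051], [0.0, 0.47, -0.883]]
contact_force: [-1.5, -0.2, -1.6]
opening: 0.0
grip_force: 1.2
```

>>> drive_tool:
  series: "0 -0.0003 0.0005 0 0 0 0; 0 -0.0006 0.001 0 0 0 0; 0 -0.0009 0.0015 0 0 0 0; 0 -0.0012 0.002 0 0 0 0; 0 -0.0015 0.0025 0 0 0 0; 0 -0.0018 0.003 0 0 0 0; 0 -0.0021 0.0035 0 0 0 0; 0 -0.0024 0.004 0 0 0 0; 0 -0.0027 0.0045 0 0 0 0; 0 -0.003 0.005 0 0 0 0; 0 -0.0033 0.0055 0 0 0 0; 0 -0.0036 0.006 0 0 0 0"

```text
clock: 19.27
tcp_pos: [0.4715, 0.0642, 0.0651]
eef_rot: [[0.108, 0.877, 0.468], [0.994, -0.096, -0.051], [-0.0, 0.471, -0.882]]
contact_force: [-1.1, -0.9, 0.6]
opening: 0.0003
grip_force: 0.1
```

```bash
python3 -c "
from lid import *
show('l10')
print(get_obs()['joint_positions'])"
```

```text
19.2667 case [-0.0936 -0.0403  0.0651] [-1.07002934 -0.90348203  0.60505414]
[ -6.46228455  15.94418147 124.92798982   0.59073979  11.06125565
  -0.79407929]
```

>>> drive_tool:
  series: "0 -0.0003 0.0005 0 0 0 0; 0 -0.0005 0.001 0 0 0 0; 0 -0.0008 0.0015 0 0 0 0; 0 -0.001 0.002 0 0 0 0; 0 -0.0013 0.0025 0 0 0 0; 0 -0.0016 0.003 0 0 0 0; 0 -0.0019 0.0035 0 0 0 0; 0 -0.0021 0.004 0 0 0 0; 0 -0.0024 0.0045 0 0 0 0; 0 -0.0027 0.005 0 0 0 0; 0 -0.0029 0.0055 0 0 0 0; 0 -0.0032 0.006 0 0 0 0"

```text
clock: 20.32
tcp_pos: [0.4711, 0.0642, 0.058]
eef_rot: [[0.108, 0.878, 0.467], [0.994, -0.096, -0.051], [-0.0, 0.469, -0.883]]
contact_force: [-0.7, -0.2, -0.0]
opening: 0.0002
grip_force: 0.0
```

Run:
```python
from bench import *; from h import *
o=get_obs(); d=o['tcp_pos']-CEN; print(o['clock'],[d@X,d@Y,d@Z],o['contact_force'],o['grip_force'],o['joint_positions'])
np.set_printoptions(precision=4,suppress=True)
f=grab_frame("side"); pickle.dump(f,open('l11.pkl','wb'))
# brightness along a vertical line through the near lid edge at case x=-.03..+.03, y=-.083
g=cv2.cvtColor(f["pixels"],cv2.COLOR_RGB2GRAY)
for x in(-.07,-.05,-.03,0,.03):
    p=proj(f,case(x,-.083,.09))[0]; c=int(round(p[0])); r=int(round(p[1])); print(x,p,g[r-9:r+10,c])
```

```text
20.3167 [np.float64(-0.09397535428761593), np.float64(-0.04026192175923873), np.float64(0.057991938609353755)] [-0.73225071 -0.16577793 -0.03101771] 0.0 [ -6.45730401  16.93282252 125.20670443   0.66264958   9.86069739
  -0.86842335]
-0.07 [280.3568 197.3934] [116 119 120 121 121 118 110 109 114  95  71  64  66  68  71  71  72  72
  72]
-0.05 [287.8483 196.8301] [114 117 118 119 119 114 107 115 109  97  91  89  88  87  86  87  88  87
  88]
-0.03 [295.3205 196.269 ] [113 116 118 118 118 116 108 110 119 112  96  90  89  89  88  88  87  86
  86]
0 [306.4903 195.4313] [114 116 119 119 120 118 111 108 118 112  97  91  90  90  90  88  81  71
  64]
0.03 [317.6106 194.5987] [122 123 123 124 122 115 108 118 114 102  94  92  91  91  91  91  91  90
  90]
```

The contact force is zero, and the image shows the lid edge line lying parallel on the rim with no gap. I back out.

>>> drive_tool:
  series: "0 -0.0088 -0.0047 0 0 0 0; 0 -0.0177 -0.0094 3 0 0 0; 0 -0.0265 -0.0141 7 0 0 0; 0 -0.0353 -0.0188 12 0 0 0; 0 -0.0442 -0.0235 17 0 0 0; 0 -0.0442 -0.0235 22 0 0 0; 0 -0.0348 -0.0412 26 0 0 0; 0 -0.0207 -0.0677 28 0 0 0; 0 -0.0067 -0.0941 28 0 0 0; 0 0.0074 -0.1206 28 0 0 0; 0 0.0215 -0.1471 28 0 0 0; 0 0.0215 -0.1471 28 0 0 0"

```text
clock: 21.37
tcp_pos: [0.4234, 0.0695, 0.2029]
eef_rot: [[0.108, 0.994, 0.009], [0.994, -0.108, -0.001], [-0.0, 0.009, -1.0]]
contact_force: [0.8, 0.6, 0.2]
opening: -0.0002
grip_force: 0.0
```

Run:
```python
from bench import *; from h import *
o=get_obs(); print(o['clock'],o['tcp_pos'],o['contact_force'],o['qd'])
np.set_printoptions(precision=4,suppress=True)
f=grab_frame("side"); g=cv2.cvtColor(f["pixels"],cv2.COLOR_RGB2GRAY)
for x in(-.085,-.07,-.05,0,.03):
    p=proj(f,case(x,-.083,.09))[0]; c=int(round(p[0])); r=int(round(p[1])); print(x,p,g[r-9:r+10,c])
s=cv2.cvtColor(pickle.load(open('side0.pkl','rb'))["pixels"],cv2.COLOR_RGB2GRAY)
for n,(x,y,z) in dict(tube=(.4665,.2308,.05),foot=(.4334,-.0466,.04),bottle=(.5418,-.0635,.07)).items():
    u,v=np.round(proj(f,[x,y,z])[0]).astype(int); t=s[v-16:v+17,u-14:u+15]; r=cv2.matchTemplate(g[v-26:v+27,u-24:u+25],t,cv2.TM_CCOEFF_NORMED); _,m,_,l=cv2.minMaxLoc(r); print(n,m,l[0]-10,l[1]-10)
```

```text
21.3667 [0.42341385 0.06949531 0.20292696] [0.75584288 0.6401349  0.2172591 ] [-1.29659822e-01  3.53368250e+00  5.60164598e+00 -5.74325959e-02
 -6.39551110e+00  2.12736526e-03]
-0.085 [274.7262 197.8171] [123 123 124 124 125 120 112 123 124 130 134 139 140 141 140 140 139 139
 139]
-0.07 [280.3568 197.3934] [119 121 123 123 124 121 113 112 118  98  74  68  69  71  73  74  74  74
  75]
-0.05 [287.8483 196.8301] [116 120 121 122 121 118 109 118 112 101  94  91  90  90  90  89  90  90
  90]
0 [306.4903 195.4313] [117 118 122 122 122 121 114 110 120 115 100  94  93  92  93  89  83  73
  66]
0.03 [317.6106 194.5987] [124 125 126 126 125 118 110 121 117 105  96  94  94  93  93  93  93  93
  92]
tube 0.755286455154419 0 0
foot 0.924474835395813 0 0
bottle 0.9983612298965454 0 0
```

The lid is shut, nothing nearby has moved, and the arm is clear. I'll let the arm settle and hand in.

>>> drive_tool:
  series: "0 0 0 0 0 0 0; 0 0 0 0 0 0 0; 0 0 0 0 0 0 0; 0 0 0 0 0 0 0; 0 0 0 0 0 0 0; 0 0 0 0 0 0 0"

```text
clock: 21.92
tcp_pos: [0.4212, 0.0696, 0.1977]
eef_rot: [[0.108, 0.994, -0.001], [0.994, -0.108, 0.0], [-0.0, -0.001, -1.0]]
contact_force: [0.0, -0.3, -0.2]
opening: 0.0
grip_force: 0.0
```

```bash
python3 -c "
from bench import *
print(sign_off())"
```

```text
the job is handed in; nothing more can be done
None
```

The gauge case is shut: the lid was tipped past balance, fell freely, was caught on the finger backs at about 0.96 rad and lowered gently onto the rim. The tube, foot and bottle showed no shift (the tube's image match was weaker), the case contents can't be seen under the lid, and I handed in at about 22 s.

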